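# Break a glued phone display free and hold it just open

## Robot

A 6-joint arm with a two-finger parallel gripper is mounted at the origin on the work surface. World frame = base frame: x ahead of the robot, y to its left, z up, the work surface at z = 0. Lengths are in m, angles in rad, forces in N, time in s.
With the tool pointing down it reaches from about 0.375 to 0.9 m from the base axis. Payload 3.1 kg.
Tool frame: the origin (TCP) lies on the centre line of the jaws, within the pads' length; the fingertips stand 22 mm ahead of it and the grasp point (between the pads) lies 3 mm ahead of it; z points along the fingers, y is the line along which they close (so a half turn about z gives the same grasp; the last joint's range is limited). The gripper opens to 85 mm and grips with 20 to 120 N. Pads are 22 mm wide; open, the fingers measure 114 mm over their backs; the gripper's body (76 mm by 85 mm) begins 54 mm behind the grasp point. The pads swing forward as they close: fully open they stand 13 mm farther back than shut.
Start: joints at [-1.341, 0.527, 1.433, -0, 1.181, -0.178], TCP at [0.248, -0.573, 0.253] pointing down, gripper open.
Joint ranges: [-3.08, 3.08], [-0.75, 2.2], [0.22, 2.44], [-1.43, 4.57], [0, 2.65], [-2.85, 2.85]. Speed limits (rad/s): [2.79, 2.79, 3.14, 3.14, 3.14, 3.14].

## Interface

Orientations are given as a unit quaternion [x, y, z, w].
In Python, from station import sense, eyes, job gives the robot as it stands.
- The arm moves only by the tool step_hand, called after "Call:" by a JSON object that holds its "op" and its "data". Schema: {"type":"object","properties":{"steps":{"type":"array","items":{"type":"array","items":{"type":"array","items":{"type":"number"},"minItems":5,"maxItems":5},"minItems":1,"maxItems":20},"minItems":1,"maxItems":1},"force":{"type":"number"},"only":{"type":"string"},"quiet":{"type":"boolean"},"lines":{"type":"string"}},"required":["steps"],"additionalProperties":false}. steps is a list that holds a single list of rows (three levels of brackets), with 1 to 20 rows, each of 5 numbers: dx, dy, dz in shares of 0.6 m (1.0 is 0.6 m), then a turn about the tool's z in a scale on which 1.0 is 2 pi rad, then the opening from 0.0 (shut) to 1.0 (fully open); each row is the pose to reach, as a shift and turn from the pose commanded when the call began, along the tool's axes at that moment; what a row does not reach only later rows make up. A row lasts 1/10 s, in which the tool goes at most 0.05 m and 0.15 rad, less where a joint would pass 70% of its speed; a pose out of reach is approached as far as the arm can. The fingers move at their own pace and stop on an object; force is the grip in N (left out, the last holds). Time passes only in rows, so rows that do not move let the fingers close. The tool returns the time, the measured TCP pose, the force, the opening and the grip force at its end. only (a regular expression) keeps the lines of the reply that match it, lines (a string "A,B") keeps lines A to B, and quiet returns only ok. Input that does not fit is refused with a message, and nothing moves.
- sense(): the state, without advancing time (a new reading comes with each control period).
- eyes.snapshot(name): name is "side" or "top" or "wrist"; returns a dict with "pixels" (384x512x3 uint8, red, green, blue), "range_z" (384x512 float32, m along the optical axis (not along the pixel's ray), 0 where there is no reading), "fov_y" (degrees; the focal length in pixels is half the picture's height over the tangent of half this angle, whatever the lens; pixels are square), "cx", "cy" (the principal point, pixels), "k1" (the pictures are not rectified: a ray, as slopes to the right and down, at radius r is drawn at 1 + k1 r^2 times it, then the intrinsics apply), "R" (3x3) and "t" (3): a world point X has camera coordinates R X + t; the wrist camera has in their place "hand_eye" (4x4, takes a point from camera to tool coordinates, whose origin is the TCP and whose axes are the flange's). Camera axes: x right, y down, z forward; pixel columns grow to the right and rows downward; lengths in m; the calibration is good to about 2 mm. A picture is of the moment at which its call begins: read the wrist's pose just before it.
- job.sign_off(): hands the job in; it is judged then, once.
The state is a dict: "t": time; "q": joint angles; "qd": joint speeds; "tau": joint torques, N m; "tcp_pos": TCP position; "tool_rot": TCP orientation; "force": force on the tool from outside, world axes, zero at the start; "ft_torque": the same for the moment, N m; "finger_gap": opening from 0.0 (shut) to 1.0 (fully open); "gripper_force": force on a finger pad.
Only numpy, scipy, OpenCV 4.12 (cv2) and the standard library are available. Lean on these libraries where they do the work, as an engineer would, in place of code of your own. Each camera call takes 0.05 s, during which the arm holds its last target. There are 200 camera calls.

## Task

Open the phone that is clamped in the holder: grip the suction handle that already sits on its display and pull up until the glued seal gives, so that the display swings up on its far end. Ease it to where its free edge stands about 2 cm above the phone's frame, never 4 cm or more, because the display's cables would tear. Finish while still gripping the handle and holding the display steady at that opening, and leave the other things on the bench where they are.

Things in the scene. Friction and masses are not known exactly. Their poses are not given: they have to be found in the camera images.
- holder: aluminium phone holder, immovable on the blue mat: plate 180 x 112 x 6 mm with two low jaws clamping the back half of a phone, 147 x 71.5 mm; a thumbscrew sticks out to 85 mm on its -y side. Origin: centre of its underside, on top of the 3 mm mat. x: from the display's free edge to its hinged end; z up. Phone frame top 22.5 mm, glass top 24.6 mm above the origin; nothing of the holder is higher.
- display (a joint): opening of the phone's display (glass plate, white rim, dark screen, 146 x 70.5 x 1.8 mm), rad: 0 shut, growing as the free edge rises (146 mm x sin: 0.137 is 20 mm). Stop at 0.7. The glued seal takes a straight upward pull of about 10 to 16 N at the handle, most of it at the start, none once the free edge is 5 mm up; then only the weight (90 g with the handle) is left and it drops shut if let go.
- free_edge (a point): middle of the display's free edge, half way through its thickness; it moves with the display, axes as the holder's when shut
- hinge_end (a point): middle of the display's hinged end, 146 mm from free_edge. The display turns about the level line along the holder's y axis 1.2 mm below this point.
- suction_handle: suction handle stuck on the display 34 mm from its free edge, midway across: dark rubber cup 42 mm wide, 13 mm high, with a stiff upright grey grip tab, 30 mm wide (x axis), 12 mm thick (y axis), 13 to 47 mm above the glass. Origin: on the glass under the cup's middle; z away from the glass. The tab stands turned up to 30 deg either way, twists only stiffly (0.35 N m), and never comes off.
- grip (a point): middle of the grip tab, 34 mm above the glass, axes as suction_handle; pinch it across its 12 mm (along y)
- spare_phone: bystander: another phone, dark, 147 x 72 x 8 mm, lying loose on the bench; origin at the centre of its underside
- screw_tray: bystander: white divided screw tray, 94 x 66 x 14 mm, loose; origin at the centre of its underside
- alcohol_pump: bystander: pale blue pump bottle with a metal top, 60 mm across, 110 mm high, loose; origin at the centre of its underside
- screwdriver: bystander: black-handled screwdriver, 150 mm long, 26 mm thick, lying loose; origin under its middle
Mind the look-alikes: they are no part of the job. There is more than one size of the holder; the job needs the smaller.

How it is judged:
By the outcome, as a careful person would: the job done as asked, in the order asked, and still so for the second after the job is handed in, while the arm keeps its last pose, push and grip.
It also fails if it takes over 38 s, if anything falls off the work surface, if the arm or the gripper's body presses on something with over 40 N, if the wrist force passes 120 N, or if a joint passes its speed limit or range.

## Working session

There is one attempt and no reset: what is moved stays moved. The work goes in short steps, Python scripts to look and compute and a tool call to move; the robot and the scene stay as the last step left them, time stands still between calls to the robot, and variables do not carry over. Pictures are saved under pics/ and viewed, at most 10 in all, crops included, and the job is handed in when it is done.

```bash
mkdir -p pics
```

Create h.py:
```python
import numpy as np, cv2, pickle
from station import sense, eyes, job
def snap(n,f):
    s=sense(); d=eyes.snapshot(n); d['s']=s
    cv2.imwrite(f'pics/{f}.png',d['pixels'][:,:,::-1]); pickle.dump(d,open(f'{f}.pkl','wb')); return d
def cloud(d):
    H,W=d['range_z'].shape; f=H/2/np.tan(np.radians(d['fov_y'])/2)
    K=np.array([[f,0,d['cx']],[0,f,d['cy']],[0,0,1]])
    u,v=np.meshgrid(np.arange(W),np.arange(H))
    p=cv2.undistortPoints(np.stack([u,v],-1).reshape(-1,1,2).astype(float),K,np.array([d['k1'],0,0,0,0.]))[:,0].reshape(H,W,2)
    z=d['range_z']; c=np.dstack([p[...,0]*z,p[...,1]*z,z])
    if 'R' in d: P=(c-np.array(d['t']))@np.array(d['R'])
    else:
        from scipy.spatial.transform import Rotation as R
        T=np.array(d['hand_eye']); P=(c@T[:3,:3].T+T[:3,3])@R.from_quat(d['s']['tool_rot']).as_matrix().T+np.array(d['s']['tcp_pos'])
    P[z==0]=np.nan; return P
```

Run:
```python
from h import *
a=snap('top','top0'); b=snap('side','side0')
s=sense(); print(s['t'],s['tcp_pos'],s['tool_rot'],s['finger_gap'])
cv2.imwrite('pics/both.png',cv2.resize(np.hstack([a['pixels'],b['pixels']])[:,:,::-1],(800,300),interpolation=cv2.INTER_AREA))
```

```text
0.1 [ 0.24834987 -0.57290761  0.25244112] [ 9.79184265e-01  2.02971110e-01 -2.74707257e-05 -9.49884641e-04] 0.997204566609877
```

View pics/top0.png

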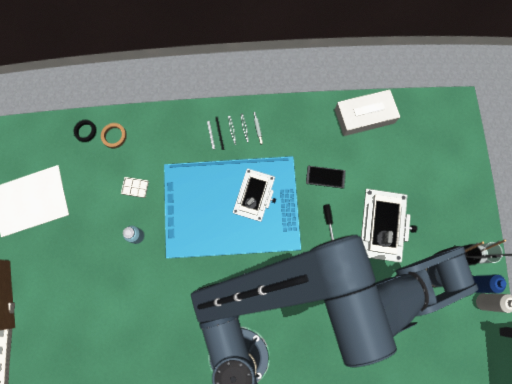

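View pics/side0.png

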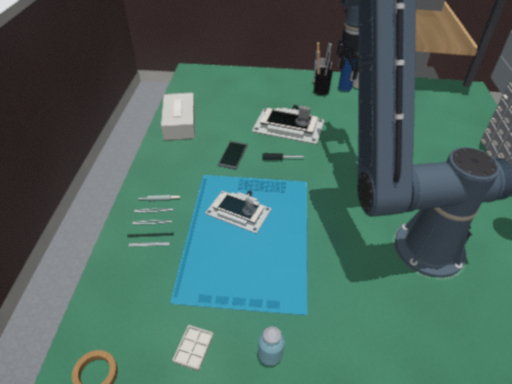

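Two holder candidates are visible. One is on the blue mat, top (255,195) / side (240,208). A bigger one lies on the green bench at top (385,225) / side (290,122). The smaller one on the mat fits the description. I'll check sizes and an enlarged crop.

Run:
```python
from h import *
d=pickle.load(open('top0.pkl','rb')); P=cloud(d); np.set_printoptions(precision=4,suppress=True)
z=P[...,2]
print('mat',P[230,190],'bench',P[300,100])
for n,(u0,u1,v0,v1) in {'small':(230,285,162,228),'big':(355,425,182,266)}.items():
    w=P[v0:v1,u0:u1].reshape(-1,3)
    m=(w[:,2]>0.006)&(w[:,2]<0.035); r=cv2.minAreaRect((w[m][:,:2]*1000).astype(np.float32)); print(n,r)
    q=w[w[:,2]>0.045]; print(' high',len(q),q.mean(0),q[:,2].max())
    if n=='small': print(q)
im=d['pixels'][150:240,215:335,::-1]
a=cv2.resize(im,None,fx=5,fy=5,interpolation=cv2.INTER_CUBIC)
cv2.imwrite('pics/crop1.png',a)
```

```text
mat [0.4651 0.1535 0.0056] bench [0.2241 0.4987 0.0069]
small ((585.4412841796875, -103.40135192871094), (206.53146362304688, 250.6034393310547), 86.32998657226562)
 high 35 [ 0.5464 -0.0765  0.0711] 0.08066590551069167
[[ 0.5581 -0.0805  0.0738]
 [ 0.5564 -0.0841  0.0807]
 [ 0.5582 -0.0877  0.0708]
 [ 0.5549 -0.0767  0.0726]
 [ 0.5547 -0.0803  0.0721]
 [ 0.554  -0.0839  0.0746]
 [ 0.5538 -0.0875  0.0745]
 [ 0.5509 -0.073   0.0753]
 [ 0.5497 -0.0766  0.0801]
 [ 0.5512 -0.0801  0.0714]
 [ 0.5508 -0.0837  0.0721]
 [ 0.5507 -0.0873  0.0719]
 [ 0.5471 -0.0692  0.0772]
 [ 0.5475 -0.0727  0.0739]
 [ 0.5474 -0.0763  0.0732]
 [ 0.5475 -0.0799  0.0717]
 [ 0.5468 -0.0835  0.0742]
 [ 0.5496 -0.087   0.0586]
 [ 0.5445 -0.0653  0.0731]
 [ 0.5435 -0.069   0.0769]
 [ 0.5441 -0.0725  0.0729]
 [ 0.5434 -0.0761  0.0754]
 [ 0.5447 -0.0796  0.0672]
 [ 0.5463 -0.0832  0.0581]
 [ 0.5404 -0.0652  0.0756]
 [ 0.5404 -0.0687  0.0743]
 [ 0.5396 -0.0723  0.0775]
 [ 0.5405 -0.0758  0.0712]
 [ 0.5417 -0.0794  0.0638]
 [ 0.5395 -0.0647  0.061 ]
 [ 0.5375 -0.0685  0.0706]
 [ 0.5367 -0.0721  0.0733]
 [ 0.5386 -0.0755  0.0621]
 [ 0.5354 -0.0681  0.0619]
 [ 0.5365 -0.0716  0.055 ]]
big ((443.6371154785156, -596.6859130859375), (269.2463073730469, 319.2913513183594), 84.02344512939453)
 high 573 [ 0.3197 -0.3693  0.5895] 0.8351030062439746
```

View pics/crop1.png

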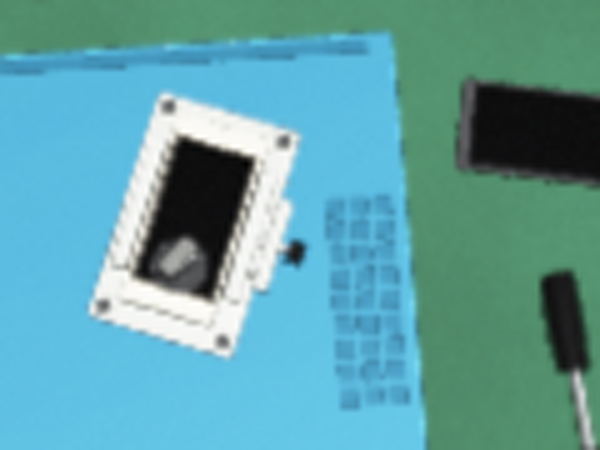

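The crop shows the small holder on the mat: a white plate about 180 x 112 mm, with the handle at crop (180,258), the thumbscrew at (293,252) on its -y side, and the free edge at the lower end. It is the one the job needs; the larger one lies off the mat. The tab top reads about 74 mm, against an expected 74.6. I'll go above it for a wrist look.

Careful with the scale: shifts go in shares of 0.6 m and turns go in shares of 2 pi rad. That gives: 0.47 m is 0.7833, -0.337 m is -0.5617, -1.9 rad is -0.3024.

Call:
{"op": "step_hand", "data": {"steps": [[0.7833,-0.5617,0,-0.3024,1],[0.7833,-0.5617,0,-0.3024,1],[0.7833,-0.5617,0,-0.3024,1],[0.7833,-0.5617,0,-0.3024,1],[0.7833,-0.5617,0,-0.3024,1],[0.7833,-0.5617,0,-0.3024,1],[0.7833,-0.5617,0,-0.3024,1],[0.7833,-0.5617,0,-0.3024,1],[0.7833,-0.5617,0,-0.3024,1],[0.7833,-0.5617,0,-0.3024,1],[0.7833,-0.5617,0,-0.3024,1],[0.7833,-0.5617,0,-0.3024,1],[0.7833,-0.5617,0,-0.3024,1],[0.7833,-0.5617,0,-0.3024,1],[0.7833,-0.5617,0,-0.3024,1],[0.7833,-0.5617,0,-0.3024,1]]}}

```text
refused: steps: the value is too long (schema: maxItems 1). Nothing was moved.
```

The call was refused and nothing moved: it wants a list holding one list of rows, three levels of brackets. Same move again in that form.

Call:
{"op": "step_hand", "data": {"steps": [[[0.7833,-0.5617,0,-0.3024,1],[0.7833,-0.5617,0,-0.3024,1],[0.7833,-0.5617,0,-0.3024,1],[0.7833,-0.5617,0,-0.3024,1],[0.7833,-0.5617,0,-0.3024,1],[0.7833,-0.5617,0,-0.3024,1],[0.7833,-0.5617,0,-0.3024,1],[0.7833,-0.5617,0,-0.3024,1],[0.7833,-0.5617,0,-0.3024,1],[0.7833,-0.5617,0,-0.3024,1],[0.7833,-0.5617,0,-0.3024,1],[0.7833,-0.5617,0,-0.3024,1],[0.7833,-0.5617,0,-0.3024,1],[0.7833,-0.5617,0,-0.3024,1],[0.7833,-0.5617,0,-0.3024,1],[0.7833,-0.5617,0,-0.3024,1]]]}}

```text
t: 1.7
tcp_pos: [0.5454, -0.078, 0.2532]
tool_rot: [0.406, 0.914, -0.0, -0.0]
force: [-0.3, 0.3, -1.0]
finger_gap: 1.003
gripper_force: 0.0
```

Run:
```python
from h import *
d=snap('wrist','w0'); s=d['s']; print(s['q'],s['tcp_pos'],s['tool_rot']); np.set_printoptions(precision=4,suppress=True)
P=cloud(d); w=P.reshape(-1,3)
q=w[(w[:,2]>0.06)&(w[:,2]<0.09)&(np.hypot(w[:,0]-.547,w[:,1]+.077)<.04)]
print(len(q)); 
if len(q)>9: print(q.mean(0),q[:,2].max(),cv2.minAreaRect((q[:,:2]*1000).astype(np.float32)))
```

```text
[-3.44950042e-01  4.28304039e-01  1.61960351e+00 -1.07517918e-04
  1.09426512e+00 -1.08026093e+00] [ 0.54535278 -0.0780339   0.25315446] [ 4.05675749e-01  9.14017013e-01 -6.87277498e-05 -2.85763830e-04]
422
[ 0.5494 -0.0745  0.0733] 0.07685927234746173 ((550.17138671875, -75.1494140625), (12.982678413391113, 28.8710994720459), 42.12285232543945)
```

View pics/w0.png

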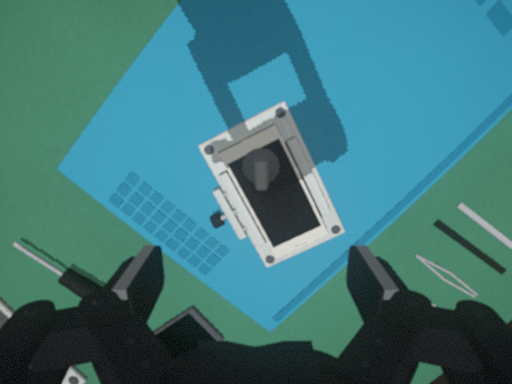

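The wrist view shows the handle at (262,172) and the fingers already lined up across the tab. I'll refine the tab's centre and yaw from its top face, and find the holder's axis.

Run:
```python
from h import *
from scipy.spatial.transform import Rotation as R
np.set_printoptions(precision=4,suppress=True)
d=pickle.load(open('w0.pkl','rb')); P=cloud(d); w=P.reshape(-1,3)
print('mat z',np.nanmedian(P[60:100,380:440,2]))
q=w[(w[:,2]>0.0705)&(w[:,2]<0.085)&(np.hypot(w[:,0]-.547,w[:,1]+.077)<.04)]
r=cv2.minAreaRect((q[:,:2]*1000).astype(np.float32)); print('top face',len(q),q.mean(0),r)
# white plate / dark screen -> holder axes
z=P[...,2]; roi=np.zeros(z.shape,bool); roi[95:270,190:350]=1
m=roi&(z>.006)&(z<.035)&(d['pixels'].min(-1)>140)
g=(z>.022)&(z<.034)&roi
for n,k in(('white',m),('glass',g)):
    k=cv2.morphologyEx(k.astype(np.uint8),cv2.MORPH_OPEN,np.ones((3,3)))>0
    print(n,k.sum(),cv2.minAreaRect((P[k][:,:2]*1000).astype(np.float32)), np.median(P[k][:,2]))
T=R.from_quat(d['s']['tool_rot']).as_matrix(); t=np.array(d['s']['tcp_pos'])
c=np.array([r[0][0]/1000,r[0][1]/1000,.066]); print('move tool',T.T@(c-t)); print(T)
```

```text
mat z 0.0031129689831407847
top face 364 [ 0.5501 -0.0752  0.0742] ((550.1415405273438, -75.17654418945312), (12.872334480285645, 28.871862411499023), 42.07125473022461)
white 5505 ((584.43603515625, -96.94092559814453), (127.54059600830078, 180.12783813476562), 69.34970092773438) 0.023128950766970024
glass 8726 ((587.16064453125, -89.72367095947266), (99.29096984863281, 147.55661010742188), 69.28150177001953) 0.02766429244069761
move tool [-0.0012  0.0055  0.1872]
[[-0.6709  0.7416 -0.0006]
 [ 0.7416  0.6709  0.0001]
 [ 0.0005 -0.0004 -1.    ]]
```

To row units: 0.187 m is 0.3117, 0.0055 m is 0.0092.

Call:
{"op": "step_hand", "data": {"steps": [[[-0.0017,0.0092,0.0667,0,1],[-0.0017,0.0092,0.1333,0,1],[-0.0017,0.0092,0.2,0,1],[-0.0017,0.0092,0.25,0,1],[-0.0017,0.0092,0.2833,0,1],[-0.0017,0.0092,0.3117,0,1],[-0.0017,0.0092,0.3117,0,1],[-0.0017,0.0092,0.3117,0,0.5],[-0.0017,0.0092,0.3117,0,0.5],[-0.0017,0.0092,0.3117,0,0.5]]], "force": 60}}

```text
t: 2.75
tcp_pos: [0.5513, -0.0748, 0.0675]
tool_rot: [0.405, 0.914, 0.0, 0.001]
force: [-0.4, -0.2, -0.4]
finger_gap: 0.519
gripper_force: 0.0
```

Run:
```python
from h import *
d=snap('wrist','w1')
```

```text
(no output)
```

View pics/w1.png

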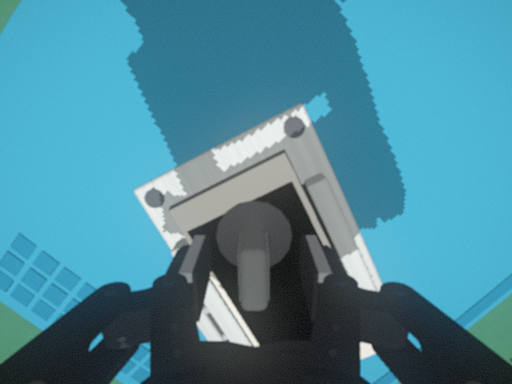

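The tab at (255,265) sits centred between the fingertips at (195,255) and (318,255). Closing now.

Call:
{"op": "step_hand", "data": {"steps": [[[0,0,0,0,0],[0,0,0,0,0],[0,0,0,0,0],[0,0,0,0,0],[0,0,0,0,0],[0,0,0,0,0],[0,0,0,0,0],[0,0,0,0,0]]], "force": 60}}

```text
t: 3.6
tcp_pos: [0.5505, -0.0746, 0.0668]
tool_rot: [0.404, 0.915, -0.0, 0.0]
force: [-2.4, -0.7, 5.9]
finger_gap: 0.133
gripper_force: 58.9
```

To row units: -0.003 m is -0.005, -0.0009 m is -0.0015.

Call:
{"op": "step_hand", "data": {"steps": [[[0,0,-0.0017,0,0],[0,0,-0.0033,0,0],[-0.0008,0.0005,-0.005,0,0],[-0.0015,0.0007,-0.005,0,0]]]}}

```text
t: 4.0
tcp_pos: [0.5506, -0.0746, 0.0676]
tool_rot: [0.404, 0.915, -0.0, -0.001]
force: [2.1, -1.9, -15.8]
finger_gap: 0.13
gripper_force: 58.5
```

Call:
{"op": "step_hand", "data": {"steps": [[[-0.0005,0.0002,-0.0017,0,0],[-0.001,0.0005,-0.0033,0,0],[-0.001,0.0005,-0.0033,0,0],[-0.001,0.0005,-0.0033,0,0]]]}}

```text
t: 4.4
tcp_pos: [0.5518, -0.0752, 0.0717]
tool_rot: [0.404, 0.915, -0.0, -0.0]
force: [1.4, -2.8, -9.6]
finger_gap: 0.129
gripper_force: 59.4
```

The seal is giving: the pull fell from about 16 N to 10 N. I'll continue along the arc.

To row units: -0.006 m is -0.01, -0.005 m is -0.0083.

Call:
{"op": "step_hand", "data": {"steps": [[[-0.0007,0.0003,-0.0017,0,0],[-0.0012,0.0007,-0.0033,0,0],[-0.0018,0.0008,-0.005,0,0],[-0.0025,0.0012,-0.0067,0,0],[-0.003,0.0015,-0.0083,0,0],[-0.0037,0.0018,-0.01,0,0],[-0.0037,0.0018,-0.01,0,0],[-0.0037,0.0018,-0.01,0,0]]]}}

```text
t: 5.2
tcp_pos: [0.5535, -0.0758, 0.0769]
tool_rot: [0.405, 0.915, -0.0, -0.001]
force: [0.3, -3.7, -12.9]
finger_gap: 0.132
gripper_force: 62.3
```

Run:
```python
from h import *
d=snap('side','s1'); snap('wrist','w2')
a=cv2.imread('pics/s1.png')[170:250,190:300]
b=cv2.imread('pics/w2.png')
cv2.imwrite('pics/v1.png',np.hstack([cv2.resize(a,(412,300),interpolation=cv2.INTER_CUBIC),cv2.resize(b,(388,300))]))
```

```text
(no output)
```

View pics/v1.png

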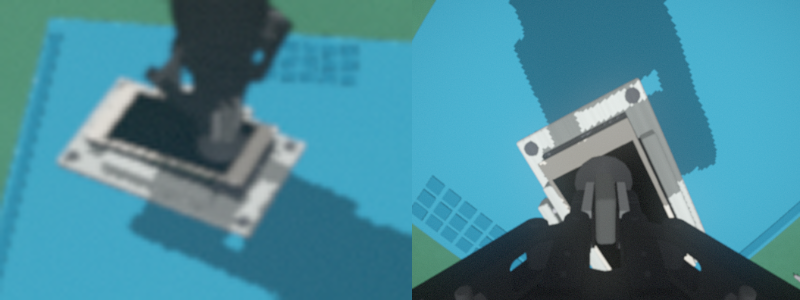

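The fingers hold the tab and the display seems raised, but 13 N is more than weight alone. I'll measure the opening from depth.

Create tilt.py:
```python
from h import *
import sys
np.set_printoptions(precision=4,suppress=True)
X=np.array([.9354,-.3536]); Y=np.array([.3536,.9354]); O=np.array([.550,-.0752])  # tab place when shut; hinge at +112mm
for f in sys.argv[1:]:
    d=pickle.load(open(f+'.pkl','rb')); P=cloud(d)[...,:3].reshape(-1,3)
    x=(P[:,:2]-O)@X; y=(P[:,:2]-O)@Y; z=P[:,2]
    out=[]
    for a in np.arange(-.04,.125,.01):
        m=(abs(y)<.03)&(x>a-.005)&(x<a+.005)&(z>.015)&(z<.06)
        out.append((round(a*1000),m.sum(),*(np.round(np.percentile(z[m],[20,50,80])*1000,1) if m.sum()>4 else [])))
    print(f,*out,sep='\n')
```

```bash
python3 tilt.py s1 w2 side0
```

```text
s1
(-40, np.int64(0))
(-30, np.int64(77), np.float64(22.9), np.float64(28.4), np.float64(40.2))
(-20, np.int64(54), np.float64(37.1), np.float64(39.2), np.float64(41.0))
(-10, np.int64(57), np.float64(37.9), np.float64(41.7), np.float64(46.1))
(0, np.int64(35), np.float64(35.6), np.float64(39.3), np.float64(46.4))
(10, np.int64(27), np.float64(35.7), np.float64(39.3), np.float64(42.9))
(20, np.int64(28), np.float64(34.1), np.float64(36.7), np.float64(38.7))
(30, np.int64(33), np.float64(33.8), np.float64(35.2), np.float64(36.2))
(40, np.int64(40), np.float64(32.5), np.float64(34.5), np.float64(36.0))
(50, np.int64(40), np.float64(31.8), np.float64(33.6), np.float64(35.1))
(60, np.int64(41), np.float64(30.4), np.float64(32.2), np.float64(33.8))
(70, np.int64(41), np.float64(30.4), np.float64(32.0), np.float64(33.7))
(80, np.int64(43), np.float64(30.2), np.float64(31.3), np.float64(32.7))
(90, np.int64(38), np.float64(28.2), np.float64(29.8), np.float64(31.5))
(100, np.int64(42), np.float64(27.7), np.float64(28.9), np.float64(30.8))
(110, np.int64(29), np.float64(26.4), np.float64(28.7
[... 1525 characters left out ...]
.8), np.float64(32.2))
(30, np.int64(45), np.float64(26.9), np.float64(28.2), np.float64(29.3))
(40, np.int64(46), np.float64(26.4), np.float64(28.1), np.float64(29.7))
(50, np.int64(43), np.float64(26.9), np.float64(28.3), np.float64(29.6))
(60, np.int64(43), np.float64(27.0), np.float64(28.0), np.float64(30.0))
(70, np.int64(42), np.float64(26.3), np.float64(27.7), np.float64(29.3))
(80, np.int64(48), np.float64(26.6), np.float64(28.5), np.float64(29.7))
(90, np.int64(38), np.float64(26.6), np.float64(28.6), np.float64(30.5))
(100, np.int64(44), np.float64(26.4), np.float64(27.9), np.float64(29.6))
(110, np.int64(30), np.float64(27.0), np.float64(27.6), np.float64(29.2))
(120, np.int64(0))
```

```bash
python3 -c "
from h import *
s=sense();print(s['force'],s['ft_torque'],s['tcp_pos'],s['t'])"
```

```text
[ -0.39885763  -4.32177561 -12.60713312] [-0.86337984  1.56706598  0.07016509] [ 0.55354152 -0.07584584  0.07693702] 5.3
```

The display is open by 0.088 rad, so the free edge is at about 13 mm, which matches the handle's rise. It needs about 5.3 mm more at the handle.

To row units: -0.006 m is -0.01, -0.005 m is -0.0083.

Call:
{"op": "step_hand", "data": {"steps": [[[-0.0007,0.0003,-0.0017,0,0],[-0.0013,0.0007,-0.0033,0,0],[-0.002,0.001,-0.005,0,0],[-0.0027,0.0013,-0.0067,0,0],[-0.0033,0.0017,-0.0083,0,0],[-0.004,0.002,-0.01,0,0],[-0.004,0.002,-0.01,0,0],[-0.004,0.002,-0.01,0,0],[-0.004,0.002,-0.01,0,0]]]}}

```text
t: 6.2
tcp_pos: [0.5559, -0.0767, 0.0832]
tool_rot: [0.404, 0.915, -0.0, -0.001]
force: [-3.5, -2.6, -10.8]
finger_gap: 0.127
gripper_force: 73.9
```

Run:
```python
from h import *
snap('wrist','w3'); snap('side','s3')
for f in('w2','w3','s3'):
    P=cloud(pickle.load(open(f+'.pkl','rb'))).reshape(-1,3)
    x=(P[:,:2]-[.55,-.0752])@[.9354,-.3536]; y=(P[:,:2]-[.55,-.0752])@[.3536,.9354]; z=P[:,2]
    m=(abs(y)<.028)&(x>.028)&(x<.1)&(z>.022)&(z<.05); p=np.polyfit(x[m],z[m],1)
    th=-np.arctan(p[0]); print(f,m.sum(),th,'edge mm',146*np.sin(th),'edge glass z',np.polyval(p,-.034))
```

```text
w2 1219 0.08722433362500437 edge mm 12.718611005325991 edge glass z 0.040742215685788445
w3 1265 0.14099397006251216 edge mm 20.51698442835507 edge glass z 0.048879616109843683
s3 270 0.11213240108391907 edge mm 16.337044154680683 edge glass z 0.04556737448779998
```

The wrist depth gives a 20.5 mm opening. I'll hold still, check that it is steady and look once.

Call:
{"op": "step_hand", "data": {"steps": [[[0,0,0,0,0],[0,0,0,0,0],[0,0,0,0,0],[0,0,0,0,0],[0,0,0,0,0],[0,0,0,0,0],[0,0,0,0,0],[0,0,0,0,0],[0,0,0,0,0],[0,0,0,0,0]]]}}

```text
t: 7.3
tcp_pos: [0.5559, -0.0767, 0.0832]
tool_rot: [0.404, 0.915, -0.0, -0.001]
force: [-3.5, -4.5, -12.7]
finger_gap: 0.128
gripper_force: 73.9
```

Run:
```python
from h import *
snap('wrist','w4'); snap('side','s4')
for f in('w4','s4'):
    P=cloud(pickle.load(open(f+'.pkl','rb'))).reshape(-1,3)
    x=(P[:,:2]-[.55,-.0752])@[.9354,-.3536]; y=(P[:,:2]-[.55,-.0752])@[.3536,.9354]; z=P[:,2]
    m=(abs(y)<.028)&(x>.028)&(x<.1)&(z>.022)&(z<.05); p=np.polyfit(x[m],z[m],1)
    th=-np.arctan(p[0]); e=(x<-.022)&(x>-.034)&(abs(y)<.03)&(z>.035)&(z<.06)
    print(f,146*np.sin(th),np.polyval(p,-.034),'direct edge z',np.median(z[e]),e.sum())
a=cv2.imread('pics/s4.png')[170:250,190:300]; b=cv2.imread('pics/w4.png')
cv2.imwrite('pics/v2.png',np.hstack([cv2.resize(a,(412,300),interpolation=cv2.INTER_CUBIC),cv2.resize(b,(388,300))]))
```

```text
w4 20.329458539967053 0.04873020226704464 direct edge z 0.04760208353509167 1981
s4 18.336739302853985 0.04692391216473216 direct edge z 0.04793696184149983 45
```

View pics/v2.png

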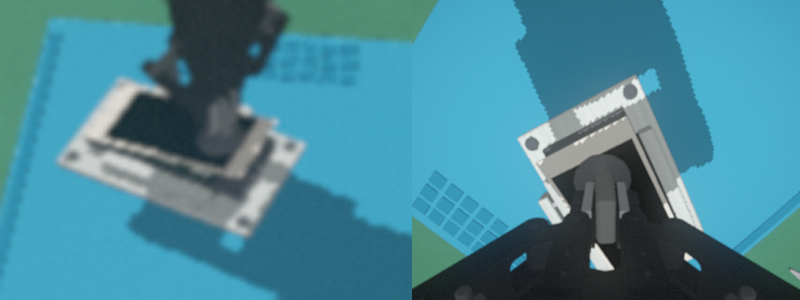

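The display stands raised with a clear gap at its free edge (side view about (245,165)), and the tab is held firmly between the pads (wrist view about (605,200)). The opening is steady at about 20 mm.

```bash
python3 -c "
from station import job; print(job.sign_off())"
```

```text
the job is handed in; nothing more can be done
None
```

The phone is open and handed in: the gripper still holds the suction handle, and the display's free edge stands steady about 20 mm above the frame (18–20 mm measured); I did not touch anything else on the bench.

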